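# Clear the bench scale and zero it

### The job

Get the bench scale ready for weighing in grams: lift the steel oil measure off the scale by its handle, carry it upright and set it down gently, standing flat in the empty drip tray. Then, with the platform clear, press the scale's middle key fully (it switches the scale to grams), let it up, and after that press the wide zero key fully and let it up. Do not press the power key, and leave the other things on the bench where they are.

Things in the scene. Friction and masses are not known exactly. Their poses are not given: they have to be found in the camera images.
- measure: Loose open steel oil measure (jug), 0.34 to 0.55 kg, standing on the scale, handle roughly towards the robot. Origin: centre of its underside; z up its axis; its one handle at its -x side, a pouring beak at +x, reaching 125 mm from the axis. Round body 104 mm in diameter up to 135 mm high; above that it flares out to the mouth.
- measure_mouth (a point): Centre of the measure's open mouth, 200 mm above its underside. The rim here is 184 mm in diameter, wall 3 mm: it reaches out nearly over the handle, so a gripper coming straight down on the handle meets the rim; come in leaning 25 to 45 degrees, from outside and above.
- measure_grip (a point): Middle of the handle's upright steel grip bar: 100 mm from the measure's axis on its -x side, 85 mm above its underside; axes as the measure. Bar 16 mm wide across y, 10 mm thick along x, from 36 to 126 mm above the underside, joined to the body by 16 mm wide level arms at 40 and 122 mm; 43 mm clear between bar and body. May be gripped hard.
- scale: Fixed grey bench scale, 275 x 210 mm. Origin: on the bench below the middle of the platform; z up. Platform 190 (x) x 200 (y) mm, top 68 mm high. On its -x side, towards the robot, a panel slopes down 29 degrees from 56 mm high at x = -100 to 14 mm high at x = -175 mm: display above, a row of three keys below; seen from the robot power at left (+y), unit in the middle, wide zero at right.
- key_unit_top (a point): Centre of the top face of the middle (unit) key: cap 20 x 20 mm, standing 8 mm out of the sloping panel. Site z is the panel's outward normal (29 degrees from vertical, leaning to the scale's -x); press along -z. Keys are 62 mm apart, centre to centre.
- key_zero_top (a point): Centre of the top face of the wide zero key at the right end (-y): cap 20 mm along the slope x 36 mm along y, 8 mm proud; axes as key_unit_top
- key_power_top (a point): Centre of the top face of the power key at the left end (+y): cap 20 x 20 mm, 8 mm proud; axes as key_unit_top. Not to be pressed.
- key_unit (a joint): Travel of the unit key in m: 0 up, 0.005 fully down. A spring pushes it back up; it starts to move at 1.5 N and needs 5 N to be fully down
- key_zero (a joint): Travel of the zero key in m: as the unit key
- key_power (a joint): Travel of the power key in m: as the unit key
- drip_tray: Fixed flat aluminium drip tray, 220 (x) x 180 (y) mm outside, 18 mm high, walls 4 mm, floor 4 mm thick (its upper face 4 mm above the bench), empty. Origin: underside centre. It lies to the left or to the right of the scale; on the other side is the bolt bin.
- bolt_bin: Fixed deep black bin of bolts, 170 (x) x 140 (y) x 75 mm high, origin underside centre; bystander
- spray_can: Loose upright blue spray can, 66 mm diameter, 202 mm high, origin underside centre; bystander
- hammer: Loose hammer lying on the bench, 280 mm long, origin at the middle of its underside; bystander, leave it
- wrench: Loose steel spanner lying on the bench in front of the robot, 190 mm long, origin at the middle of its underside; bystander, leave it
- screwdriver: Loose screwdriver lying on the bench, 200 mm long, origin at the middle of its underside; bystander, leave it
- bearing_cup: Loose steel bearing cup standing on the bench, 68 mm diameter, 50 mm high, origin at the middle of its underside; bystander, leave it
- tape_roll: Loose roll of black tape lying flat, 90 mm diameter, 22 mm high, origin at the middle of its underside; bystander, leave it

How it is judged:
By the outcome, as a careful person would: the job done as asked, in the order asked, and still so for the second after the job is handed in, with the robot touching nothing.
It also fails if it takes over 56 s, if anything falls off the work surface, if the arm or the gripper's body presses on something with over 40 N, if the wrist force passes 120 N, or if a joint passes its speed limit or range.

### The arm

A 7-joint arm with a two-finger parallel gripper is mounted at the origin on the work surface. World frame = base frame: x ahead of the robot, y to its left, z up, the work surface at z = 0. Lengths are in m, angles in rad, forces in N, time in s.
With the tool pointing down it reaches from about 0.4 to 0.9 m from the base axis. Payload 5.6 kg.
Tool frame: the origin (TCP) lies midway between the tips of the shut fingers; the grasp point (between the pads) lies 19 mm behind it; z points along the fingers, y is the line along which they close (so a half turn about z gives the same grasp; the last joint's range is limited). The gripper opens to 92 mm and grips with 3 to 60 N. Pads are 20 mm wide; open, the fingers measure 128 mm over their backs; the gripper's body (75 mm by 189 mm) begins 69 mm behind the grasp point.
Start: joints at [-0.043, 0.468, -0.012, 1.603, 0.006, 1.071, -0.056], TCP at [0.65, -0, 0.194] pointing down, gripper open.
Joint ranges: [-2.53, 2.53], [-0.31, 2.02], [-1.57, 1.55], [0.28, 2.44], [-1.29, 4.43], [0.15, 1.84], [-2.92, 2.92]. Speed limits (rad/s): [2.57, 2.57, 3.14, 3.14, 3.14, 3.14, 3.14].

### API

Orientations are given as a 3x3 rotation matrix whose columns are the frame's x, y, z axes.
In Python, from station import env, effector, solver, viewer, workorder, search_frame, tip_of gives the robot as it stands. Calls block until the motion is done:
- env.reach(position, orientation): joint-space move of the TCP to a pose.
- env.movel(position, frame=None, rate=0.15): straight line of the TCP; frame=None keeps the orientation; rate is the mean speed in m/s.
- env.goto_joints(angles): joint-space move.
- effector.release() and effector.grasp(squeeze=None): open the fingers fully, or close them until they stop; squeeze is the grip in N (None keeps the last).
- env.pause(seconds).
- solver.inverse_kinematics(position, orientation): joint angles nearest the present ones, or None.
- env.sense(): the state.
- viewer.read_camera(name): name is "scene" or "side" or "wrist"; returns (picture, depth): 420x560x3 uint8, red, green, blue; 420x560 float32, m along the optical axis (not along the pixel's ray), 0 where there is no reading.
- viewer.camera_info(name): a dict with "intrinsics" (3x3 intrinsics, pixels), "dist_coeffs" ([k1, k2, p1, p2, k3] as OpenCV has them; the pictures are not rectified), "eye" and "rotation" of the camera in the world; the wrist camera has in their place "T_tool_cam" (4x4, takes a point from camera to tool coordinates, whose origin is the TCP and whose axes are the flange's). Camera axes: x right, y up, looking along -z (the intrinsics and any distortion apply to the point x, -y, -z); pixel columns grow to the right and rows downward; lengths in m; the calibration is good to about 2 mm. A picture is of the moment at which its call begins: read the wrist's pose just before it. camera_info takes no time and is no camera call.
A pose or a line that the arm cannot do raises env.PlanningError and nothing moves.
- workorder.finish_job(): hands the job in; it is judged then, once.
Trained networks look in the newest picture that a camera, given by its name, has taken for a name from the list of things; names that differ only in an ending like _2 or _b are one class to them, and where a whole thing is asked for, a point or a joint stands for the part that bears it (a point fixed in the world has none). Each returns a list of dicts, best first, with "score" (0 to 1); they miss things now and then, are a little off and sometimes report something else, mostly with a low value. They report only what shows in the picture. A call takes as long as a camera call.
- search_frame(camera, name): "at" ([x, y, z] in m, in world coordinates, good to about 4 mm: the middle of the surface that is visible of it).
- tip_of(camera, name): "at" ([x, y, z] in m, in world coordinates, good to about 4 mm: a listed point, or the origin of a listed thing).
The state is a dict: "t": time; "joint_positions": joint angles; "joint_velocities": joint speeds; "tau": joint torques, N m; "ee_pos": TCP position; "tcp_rot": TCP orientation; "wrist_force": force on the tool from outside, world axes, zero at the start; "moment": the same for the moment, N m; "gripper_width": finger opening in m; "grasp_force": force on a finger pad.
Only numpy, scipy, OpenCV 4.12 (cv2) and the standard library are available. Lean on these libraries where they do the work, as an engineer would, in place of code of your own. Each camera call takes 0.05 s, during which the arm holds its last target. There are 200 camera calls.

## Working session

There is one attempt and no reset: what is moved stays moved. The work goes in short steps, each a Python script; the robot and the scene stay as the last script left them, time stands still between calls to the robot, and variables do not carry over. Pictures are saved under pics/ and viewed, at most 10 in all, crops included, and the job is handed in when it is done.

```bash
ls; mkdir -p pics
python3 - <<'E'
from station import *
import cv2,numpy as np
for c in ["scene","side"]:
    p,d=viewer.read_camera(c); cv2.imwrite(f"pics/{c}0.png",p[:,:,::-1])
    i=viewer.camera_info(c); print(c,np.round(i["eye"],3),np.round(i["rotation"],2).tolist())
    for n in ["measure","measure_mouth","measure_grip","scale","key_unit_top","key_zero_top","key_power_top","drip_tray","bolt_bin","spray_can","hammer","wrench","screwdriver","bearing_cup","tape_roll"]:
        print(n,[(np.round(r["at"],3).tolist(),round(r["score"],2)) for r in tip_of(c,n)[:2]])
print(env.sense()["t"])
E
```

```text
pics
scene [ 1.03  -0.364  0.908] [[0.6, -0.61, 0.52], [0.8, 0.45, -0.4], [0.01, 0.66, 0.75]]
measure [([0.588, 0.034, 0.066], 0.9)]
measure_mouth [([0.594, 0.028, 0.265], 0.88), ([0.468, -0.346, 0.002], 0.7)]
measure_grip [([0.492, 0.005, 0.152], 0.59), ([0.281, -0.234, -0.0], 0.54)]
scale [([0.604, 0.011, -0.001], 0.76)]
key_unit_top [([0.442, 0.016, 0.031], 0.36)]
key_zero_top [([0.443, -0.05, 0.027], 0.44), ([0.363, -0.017, 0.003], 0.22)]
key_power_top [([0.282, -0.235, -0.002], 0.74), ([0.605, 0.012, -0.001], 0.55)]
drip_tray [([0.485, 0.343, -0.006], 0.91), ([0.468, -0.344, 0.002], 0.44)]
bolt_bin [([0.469, -0.346, -0.002], 0.64)]
spray_can [([0.705, 0.302, 0.003], 0.97), ([0.675, -0.248, 0.003], 0.75)]
hammer [([0.443, 0.013, 0.033], 0.74), ([0.747, -0.265, -0.001], 0.58)]
wrench [([0.364, -0.016, 0.001], 0.96)]
screwdriver [([0.28, -0.233, -0.002], 0.63)]
bearing_cup [([0.674, -0.249, 0.001], 0.82), ([0.744, -0.261, -0.002], 0.33)]
tape_roll [([0.668, 0.446, 0.0], 0.53)]
side [0.104 0.922 0.798] [[-0.9, 0.24, -0.37], [-0.44, -0.49, 0.75], [0.0, 0.84, 0.55]]
measure [([0.594, 0.026, 0.07], 0.63)]
measure_mouth [([0.597, 0.01, 0.001], 0.52)]
measure_grip [([0.494, 0.005, 0.15], 0.89)]
scale [([0.601, 0.009, -0.001], 0.7)]
key_unit_top [([0.276, -0.234, 0.002], 0.41), ([0.449, 0.014, 0.032], 0.36)]
key_zero_top [([0.44, -0.046, 0.031], 0.56)]
key_power_top [([0.448, 0.078, 0.034], 0.51)]
drip_tray [([0.48, 0.338, 0.0], 0.97)]
bolt_bin [([0.47, -0.342, -0.003], 0.88)]
spray_can [([0.706, 0.299, -0.001], 0.6)]
hammer [([0.671, 0.446, -0.001], 0.59)]
wrench [([0.357, -0.014, 0.002], 0.6)]
screwdriver [([0.275, -0.233, 0.003], 0.86), ([0.442, -0.048, 0.034], 0.53)]
bearing_cup [([0.672, -0.249, -0.003], 0.59)]
tape_roll [([0.668, 0.447, -0.002], 0.61)]
1.6
```

View pics/scene0.png

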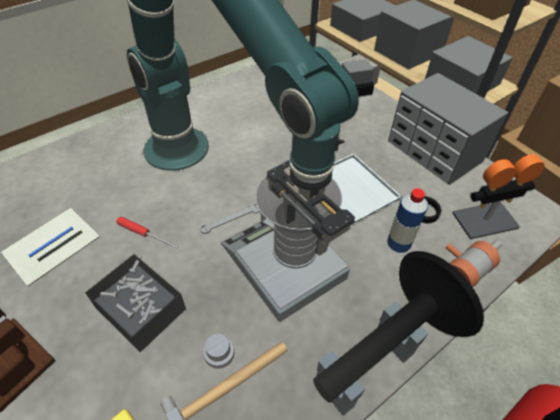

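View pics/side0.png

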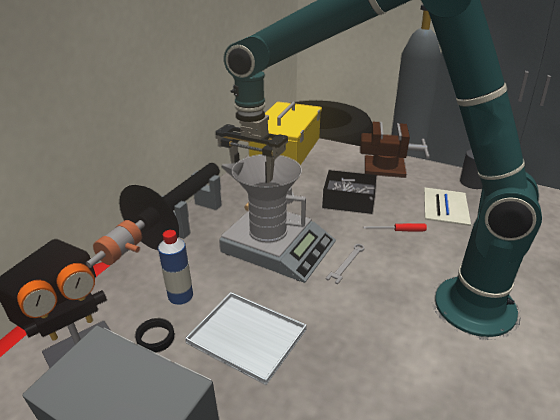

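The measure stands on the scale with its handle towards the robot, at about (265,210) in the side view. The tray is to the left and empty at (245,335), and the spray can is at (172,265). The open fingers are close to the measure's mouth, so I'll look closer before moving.

Run:
```python
from station import *
import cv2,numpy as np
p,d=viewer.read_camera("wrist"); 
a=cv2.imread("pics/scene0.png")[130:300,210:380]; b=cv2.imread("pics/side0.png")[110:290,190:360]
f=lambda x:cv2.resize(x,(400,300),interpolation=cv2.INTER_CUBIC)
cv2.imwrite("pics/m1.png",np.vstack([np.hstack([f(a),f(b)]),np.hstack([f(p[:,:,::-1]),np.zeros((300,400,3),np.uint8)])]))
s=env.sense(); print(s["ee_pos"],np.round(s["tcp_rot"],2).tolist(),s["wrist_force"],s["gripper_width"])
print(np.round(viewer.camera_info("wrist")["T_tool_cam"],3).tolist())
# side camera: depth points above 0.2, cluster rim
def cloud(c):
    p,d=viewer.read_camera(c);i=viewer.camera_info(c)
    v,u=np.mgrid[:420,:560];uv=np.stack([u,v],-1).reshape(-1,1,2).astype(float)
    n=cv2.undistortPoints(uv,np.array(i["intrinsics"]),np.array(i["dist_coeffs"])).reshape(-1,2);z=d.reshape(-1)
    P=np.c_[n[:,0]*z,-n[:,1]*z,-z]@np.array(i["rotation"]).T+i["eye"]
    P[z==0]=np.nan
    return P.reshape(420,560,3),p
for c in ["scene","side"]:
    P,_=cloud(c)
    np.save(f"pics/{c}.npy",P)
    for z0,z1 in [(.255,.275),(.09,.12),(.12,.18)]:
        m=(P[...,2]>z0)&(P[...,2]<z1)&(P[...,0]>.45)&(P[...,0]<.75)&(abs(P[...,1])<.15)
        Q=P[m]; 
        if len(Q): print(c,z0,len(Q),np.round(Q.min(0),3),np.round(Q.max(0),3))
```

```text
[ 6.50024276e-01 -4.92993410e-05  1.93611897e-01] [[0.0, 1.0, 0.0], [1.0, -0.0, -0.0], [-0.0, 0.0, -1.0]] [-0.35952803  0.147273   -0.63104027] 0.09214909094866898
[[0.0, 0.956, 0.292, 0.083], [1.0, -0.0, -0.001, 0.001], [-0.001, 0.292, -0.956, -0.191], [0.0, 0.0, 0.0, 1.0]]
scene 0.255 578 [ 0.502 -0.061  0.255] [0.714 0.119 0.275]
scene 0.09 508 [ 0.493 -0.023  0.09 ] [0.643 0.08  0.12 ]
scene 0.12 974 [ 0.492 -0.024  0.12 ] [0.643 0.08  0.18 ]
side 0.255 778 [ 0.497 -0.062  0.255] [0.714 0.121 0.275]
side 0.09 401 [0.485 0.001 0.09 ] [0.635 0.084 0.12 ]
side 0.12 787 [ 0.484 -0.005  0.12 ] [0.635 0.084 0.18 ]
```

View pics/m1.png

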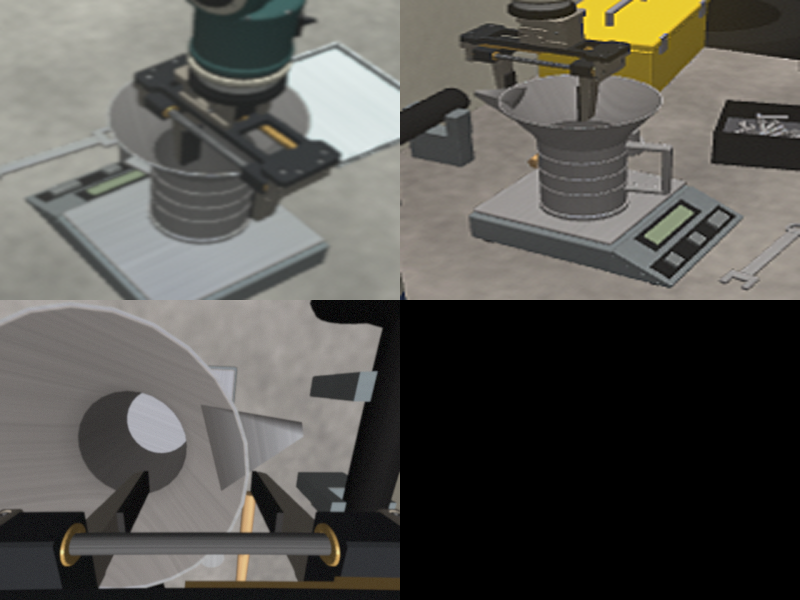

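The fingers close along world x at the start, with one inside the mouth and one outside, so I'll go straight up first. Next I'll refine the grip bar and check IK for the grasp, the carry (a rotation about joint 1) and the key presses.

```bash
cat > h.py <<'E'
from station import *
import numpy as np, cv2
C=np.array([.592,.029]); G=np.array([.493,.005])
LEAN=np.radians(35)
def Rlean(yaw,lean):
    """tool z leans `lean` from down toward heading yaw; tool y horizontal across the heading"""
    z=np.array([np.sin(lean)*np.cos(yaw),np.sin(lean)*np.sin(yaw),-np.cos(lean)])
    y=np.array([np.sin(yaw),-np.cos(yaw),0]); return np.c_[np.cross(y,z),y,z]
def flip(R): return R@np.diag([-1,-1,1])
E
python3 - <<'E'
from h import *
for c in ["scene","side"]:
    P=np.load(f"pics/{c}.npy").reshape(-1,3)
    r=np.linalg.norm(P[:,:2]-C,axis=1)
    m=(r>.08)&(r<.115)&(P[:,2]>.11)&(P[:,2]<.18)&(P[:,0]<.53)
    Q=P[m]; print(c,len(Q),np.round(np.median(Q,0),3),np.round(Q.min(0),3),np.round(Q.max(0),3))
    m=(r<.09)&(P[:,2]>.264)&(P[:,2]<.27); Q=P[m][:,:2]
    if len(Q)>20:
        A=np.c_[2*Q,np.ones(len(Q))];s=np.linalg.lstsq(A,(Q**2).sum(1),rcond=None)[0];print("rim",s,np.sqrt(s[2]+s[0]**2+s[1]**2))
yaw=np.arctan2(*(C-G)[::-1]);print("yaw",np.degrees(yaw))
print("j",env.sense()["joint_positions"])
for lean in [30,35,40]:
  for f in [0,1]:
    R=Rlean(yaw,np.radians(lean)); R=flip(R) if f else R
    g=np.r_[C-.1*np.array([np.cos(yaw),np.sin(yaw)]),.068+.092]
    print(lean,f,[None if (q:=solver.inverse_kinematics(g+k*R[:,2],R)) is None else np.round(q,2) for k in (.019,-.10)])
sy=np.radians(-2.5)
for f in [0,1]:
  R=Rlean(sy,np.radians(29)); R=flip(R) if f else R
  for k in [(.445,.015,.032),(.4415,-.047,.032)]:
    q=solver.inverse_kinematics(np.array(k),R); print("key",f,None if q is None else np.round(q,2))
E
```

```text
scene 57 [0.499 0.002 0.114] [ 0.492 -0.003  0.11 ] [0.515 0.014 0.141]
rim [ 0.59014855  0.02971873 -0.34206266] 0.08423689705590297
side 121 [0.491 0.011 0.138] [ 0.484 -0.005  0.11 ] [0.514 0.019 0.18 ]
rim [ 0.59436456  0.02975079 -0.34800386] 0.07842497894333134
yaw 13.626994859891543
j [-0.04301475  0.46750588 -0.01159211  1.60268349  0.00600048  1.07139498
 -0.05631972]
30 0 [array([ 0.05,  0.1 , -0.05,  2.4 , -0.69,  0.18, -0.68]), array([ 0.09, -0.22, -0.03,  2.38, -0.32,  0.5 , -1.03])]
30 1 [array([ 0.53,  0.14, -0.55,  2.37, -0.32,  0.15,  2.11]), array([-0.15, -0.24,  0.18,  2.39, -0.19,  0.49,  1.98])]
35 0 [None, None]
35 1 [None, None]
40 0 [None, None]
40 1 [None, None]
key 0 None
key 0 None
key 1 None
key 1 None
```

```bash
cat >> h.py <<'E'
YAW=np.radians(13)
def hgrip(C,yaw,z0,h=.090): return np.r_[C-.1*np.array([np.cos(yaw),np.sin(yaw)]),z0+h]
E
python3 - <<'E'
from h import *
env.movel([.65,0,.40],rate=.3)
print(env.sense()["t"])
def t(p,R):
    q=solver.inverse_kinematics(p,R); return None if q is None else np.round(q,2).tolist()
for lean in [26,28,30]:
  for dy in [0,-8,8]:
   for f in [0,1]:
    R=Rlean(YAW+np.radians(dy),np.radians(lean)); R=flip(R) if f else R
    g=hgrip(C,YAW,.068)
    print(lean,dy,f,[t(g+k*R[:,2],R) for k in (.019,-.06,-.12)])
for lean in [0,10,15,20,25]:
  for f in [0,1]:
    R=Rlean(np.radians(-2.5),np.radians(lean)); R=flip(R) if f else R
    print("key",lean,f,t([.445,.015,.032],R),t([.4415,-.047,.032],R))
g=np.array([.43,0,.36])
for lean in [0,15,26]:
  for f in [0,1]:
    R=Rlean(YAW,np.radians(lean)); R=flip(R) if f else R; print("via",lean,f,t(g,R))
E
```

```text
2.5917
26 0 0 [[-0.04, 0.11, 0.02, 2.36, -0.38, 0.25, -1.02], [0.01, -0.09, -0.0, 2.34, -0.23, 0.46, -1.16], [0.04, -0.23, -0.02, 2.31, -0.2, 0.62, -1.19]]
26 0 1 [[0.07, 0.11, -0.09, 2.35, -0.33, 0.25, 2.08], [-0.11, -0.1, 0.1, 2.35, -0.2, 0.46, 1.95], [-0.1, -0.24, 0.1, 2.32, -0.13, 0.62, 1.89]]
26 -8 0 [[-0.13, 0.1, 0.05, 2.37, -0.04, 0.22, -1.52], [0.01, -0.1, -0.08, 2.35, -0.03, 0.44, -1.53], [0.04, -0.24, -0.09, 2.32, -0.06, 0.61, -1.5]]
26 -8 1 [[0.08, 0.11, -0.16, 2.35, 0.07, 0.23, 1.52], [-0.07, -0.1, -0.01, 2.35, -0.01, 0.44, 1.59], [-0.09, -0.24, 0.01, 2.32, -0.0, 0.61, 1.58]]
26 8 0 [[0.03, 0.12, -0.0, 2.34, -0.59, 0.31, -0.64], [0.03, -0.07, 0.05, 2.33, -0.39, 0.51, -0.83], [0.06, -0.2, 0.04, 2.29, -0.31, 0.67, -0.89]]
26 8 1 [[0.16, 0.13, -0.13, 2.33, -0.54, 0.3, 2.46], [-0.06, -0.08, 0.13, 2.33, -0.37, 0.5, 2.3], [-0.08, -0.21, 0.16, 2.3, -0.26, 0.66, 2.2]]
28 0 0 [[-0.02, 0.1, 0.0, 2.38, -0.5, 0.21, -0.89], [0.02, -0.11, -0.01, 2.37, -0.28, 0.41, -1.1], [0.06, -0.25, -0.02, 2.34, -0.24, 0.58, -1.14]]
28 0 1 [[-0.01, 0.1, -0.01, 2.38, -0.5, 0.21, 2.25], [-0.2, -0.12, 0
[... 1750 characters left out ...]
.25, 0.33, 0.13, 2.35, -0.05, 0.3, -1.7] [-0.09, 0.33, 0.14, 2.35, -0.15, 0.29, -1.44]
key 10 1 [0.01, 0.34, -0.17, 2.33, 0.28, 0.32, 1.13] [0.17, 0.34, -0.16, 2.33, 0.19, 0.3, 1.38]
key 15 0 [-0.29, 0.31, 0.16, 2.42, -0.01, 0.16, -1.75] [-0.08, 0.31, 0.12, 2.42, -0.2, 0.16, -1.39]
key 15 1 [-0.07, 0.31, -0.09, 2.4, 0.44, 0.19, 0.96] [0.15, 0.32, -0.13, 2.4, 0.27, 0.17, 1.29]
key 20 0 None None
key 20 1 None None
key 25 0 None None
key 25 1 None None
via 0 0 [-0.18, -0.06, 0.1, 1.88, 0.01, 1.33, -1.43]
via 0 1 [0.15, -0.05, -0.22, 1.86, -0.01, 1.32, 1.73]
via 15 0 [-0.06, -0.23, 0.02, 2.04, -0.05, 1.07, -1.37]
via 15 1 [0.06, -0.22, -0.08, 2.04, -0.08, 1.07, 1.81]
via 26 0 None
via 26 1 None
```

Run:
```python
from h import *
env.reach([.43,0,.37],Rlean(YAW,np.radians(15)))
L=np.radians(28); R=Rlean(YAW,L); g=hgrip(C,YAW,.068)
env.reach(g-.10*R[:,2],R)
for n in range(2):
    p,d=viewer.read_camera("wrist")
    for k in ["measure_grip","measure_mouth","measure"]: print(k,[(np.round(r["at"],3).tolist(),round(r["score"],2)) for r in tip_of("wrist",k)[:2]])
cv2.imwrite("pics/w2.png",p[:,:,::-1]); s=env.sense();print(g,s["ee_pos"],s["t"],s["wrist_force"])
```

```text
measure_grip [([0.491, 0.002, 0.151], 0.9)]
measure_mouth [([0.592, 0.034, 0.268], 0.95), ([0.584, 0.028, 0.07], 0.6)]
measure [([0.587, 0.03, 0.069], 0.65), ([0.491, 0.001, 0.153], 0.19)]
measure_grip [([0.495, 0.003, 0.152], 0.89)]
measure_mouth [([0.59, 0.032, 0.272], 0.68), ([0.48, 0.342, -0.004], 0.34)]
measure [([0.586, 0.031, 0.069], 0.55)]
[0.49456299 0.00650489 0.158     ] [ 0.44932028 -0.00399367  0.24694731] 4.8 [ 0.33900166 -0.01964492  0.31411669]
```

View pics/w2.png

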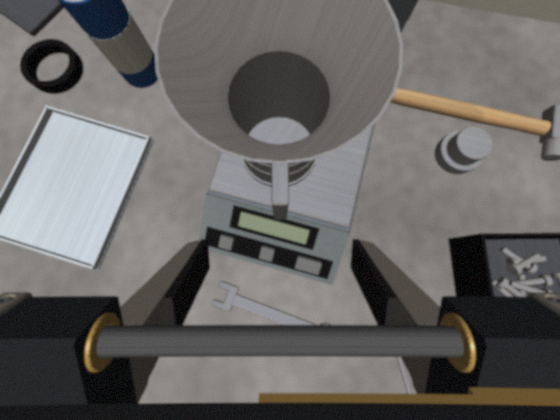

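The handle bar shows at (280,185), centred between the fingers, and the estimates agree within about 3 mm. I'll go in, grip and lift.

Run:
```python
from h import *
R=Rlean(YAW,np.radians(28)); g=np.array([.4935,.0045,.158])
env.movel(g+.019*R[:,2],R,rate=.12)
s=env.sense();print(s["wrist_force"],s["ee_pos"])
effector.grasp(60); env.pause(.2)
s=env.sense();print(s["gripper_width"],s["grasp_force"],s["wrist_force"])
p=np.array(s["ee_pos"])
env.movel(p+[0,0,.02],rate=.05); env.pause(.2); s=env.sense();print(s["wrist_force"],s["moment"])
env.movel(p+[0,0,.09],rate=.1); env.pause(.2)
s=env.sense();print(s["ee_pos"],s["joint_positions"],s["gripper_width"],s["grasp_force"],s["wrist_force"],s["moment"],s["t"])
for c in ["side","scene","wrist"]:
    p,d=viewer.read_camera(c); cv2.imwrite(f"pics/{c}3.png",p[:,:,::-1])
    for k in ["measure_grip","measure_mouth","measure"]: print(c,k,[(np.round(r["at"],3).tolist(),round(r["score"],2)) for r in tip_of(c,k)[:2]])
```

```text
[-0.07085625 -0.54287317  0.91388629] [0.50223005 0.0063718  0.14131289]
0.015272480100326832 60.00060239493905 [-1.27149158 -0.07702193  0.3531008 ]
[ 0.78599467  0.15456079 -5.40875582] [-0.2506293   1.59413072  0.01943716]
[0.50158198 0.00659965 0.23026316] [-0.2062627  -0.08148163  0.18896869  2.29690384 -0.19189409  0.45466662
 -1.20575323] 0.015157438604309221 59.996745586395264 [ 0.03926078  0.2084531  -5.09160277] [-0.33375075  1.61107005  0.01235768] 9.075
side measure_grip [([0.493, 0.004, 0.242], 0.91)]
side measure_mouth [([0.59, 0.025, 0.357], 0.72)]
side measure [([0.594, 0.027, 0.157], 0.88)]
scene measure_grip [([0.493, 0.002, 0.244], 0.55), ([0.445, -0.048, 0.028], 0.37)]
scene measure_mouth [([0.593, 0.024, 0.352], 0.57)]
scene measure [([0.584, 0.029, 0.156], 0.87)]
wrist measure_grip []
wrist measure_mouth []
wrist measure [([0.584, 0.027, 0.157], 0.6), ([0.676, -0.249, -0.004], 0.37)]
```

View pics/side3.png

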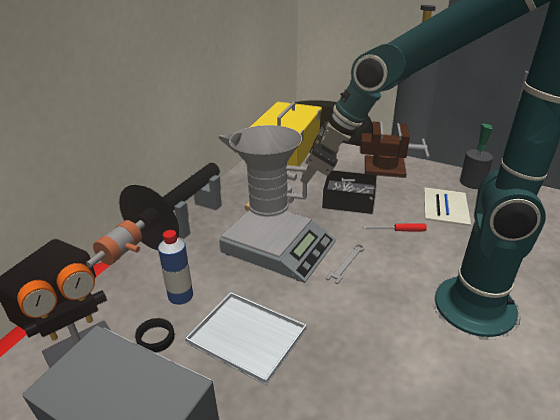

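The measure is up and level at (265,170) in the side view: mouth over base within a few mm, no slip, mass about 0.53 kg. Next I'll rotate joint 1 over to the tray.

Run:
```python
from h import *
s=env.sense(); q=np.array(s["joint_positions"]); q[0]+=np.radians(32.5); env.goto_joints(q); env.pause(.2)
s=env.sense();print(s["ee_pos"],s["gripper_width"],s["moment"],s["t"])
for c in ["side","scene"]:
    viewer.read_camera(c)
    for k in ["measure_mouth","measure","drip_tray","spray_can"]: print(c,k,[(np.round(r["at"],3).tolist(),round(r["score"],2)) for r in tip_of(c,k)[:2]])
R=np.array(s["tcp_rot"])
p=np.array(s["ee_pos"])
for dz in (.05,.1,.15,.16): print(dz,solver.inverse_kinematics(p-[0,0,dz],R))
```

```text
[ 0.4276802  -0.2630065   0.23113672] 0.01567458703687465 [ 0.58850015  1.60892664 -0.01228711] 10.925
side measure_mouth [([0.516, -0.298, 0.356], 0.96)]
side measure [([0.517, -0.291, 0.153], 0.68)]
side drip_tray [([0.482, 0.341, 0.001], 0.61)]
side spray_can [([0.703, 0.303, -0.004], 0.89)]
scene measure_mouth [([0.52, -0.294, 0.351], 0.79)]
scene measure [([0.509, -0.286, 0.156], 0.73), ([0.676, -0.248, 0.003], 0.42)]
scene drip_tray [([0.482, 0.342, -0.003], 0.78), ([0.444, 0.015, 0.032], 0.48)]
scene spray_can [([0.704, 0.305, -0.0], 0.77)]
0.05 [ 0.34138288  0.00516343  0.21694101  2.35560756 -0.33683277  0.31921244
 -1.05473092]
0.1 [ 0.44323644  0.11689807  0.11956345  2.39662244 -0.66624437  0.1899472
 -0.72092952]
0.15 [ 1.35117975  0.39151873 -0.88251951  2.38036008  1.49280248  0.18604634
 -2.77225564]
0.16 [ 1.51069751  0.53835145 -1.09213496  2.3784438   1.63137546  0.34873882
 -2.84964954]
```

Joint 1's sign is opposite to what I assumed, so the measure is now over the bin, well clear of it. I'll rotate the other way and aim a little outward in the tray for reach.

Run:
```python
from h import *
s=env.sense(); q=np.array(s["joint_positions"]); q[0]-=np.radians(65); env.goto_joints(q); env.pause(.15)
s=env.sense();p=np.array(s["ee_pos"]);R=np.array(s["tcp_rot"]);print(p,s["gripper_width"],s["t"])
M=[]
for c in ["side","scene"]:
    viewer.read_camera(c)
    for k in ["measure_mouth","measure"]:
        r=tip_of(c,k)[:1]; print(c,k,[(np.round(x["at"],3).tolist(),round(x["score"],2)) for x in r])
print("heading",np.degrees(np.arctan2(R[1,2],R[0,2])))
from scipy.spatial.transform import Rotation as Ro
for d in [(0,0),(.03,.012),(.035,.02)]:
  for dyaw in [0,-15,15]:
    Z=Ro.from_euler("z",dyaw,degrees=True).as_matrix()
    c=np.array([.482+d[0],.341+d[1],0]); cur=np.array([.482,.341,0])  # nominal axis
    pt=c+Z@(p-cur); out=[solver.inverse_kinematics(pt-[0,0,z],Z@R) for z in (0,.08,.154)]
    print(d,dyaw,[None if o is None else np.round(o,2).tolist() for o in out])
```

```text
[0.42043329 0.27455463 0.23123936] 0.015680953076266903 13.4583
side measure_mouth [([0.483, 0.335, 0.355], 0.94)]
side measure [([0.484, 0.335, 0.157], 0.92)]
scene measure_mouth []
scene measure [([0.477, 0.342, 0.158], 0.78)]
heading 45.39308711583374
(0, 0) 0 [[-0.77, -0.08, 0.19, 2.3, -0.19, 0.45, -1.21], [-0.77, 0.07, 0.2, 2.38, -0.51, 0.24, -0.88], [0.39, 0.52, -1.1, 2.38, 1.58, 0.33, -2.8]]
(0, 0) -15 [[-0.72, -0.08, -0.05, 2.3, 0.24, 0.46, -2.0], [-0.82, 0.06, 0.05, 2.39, 0.48, 0.24, -2.25], [-0.56, 0.26, -0.23, 2.43, 1.67, 0.17, 2.84]]
(0, 0) 15 [[-0.81, -0.03, 0.41, 2.24, -0.52, 0.59, -0.53], [-0.79, 0.13, 0.41, 2.32, -0.89, 0.45, -0.14], [-0.38, 0.3, -0.03, 2.35, -1.26, 0.29, 0.27]]
(0.03, 0.012) 0 [[-0.78, -0.02, 0.22, 2.24, -0.24, 0.46, -1.14], [-0.73, 0.13, 0.18, 2.32, -0.55, 0.26, -0.83], [0.23, 0.47, -0.9, 2.31, 1.45, 0.23, -2.69]]
(0.03, 0.012) -15 [[-0.73, -0.02, -0.01, 2.24, 0.22, 0.45, -1.96], [-0.94, 0.11, 0.22, 2.34, 0.32, 0.23, -2.06], None]
(0.03, 0.012) 15 [[-0.83, 0.04, 0.44, 2.18, -0.57, 0.6, -0.48], [-0.75, 0.19, 0.38, 2.26, -0.89, 0.47, -0.14], [-0.36, 0.34, -0.05, 2.28, -1.16, 0.3, 0.17]]
(0.035, 0.02) 0 [[-0.78, -0.0, 0.21, 2.22, -0.24, 0.46, -1.15], [-0.73, 0.14, 0.17, 2.3, -0.53, 0.26, -0.85], [0.21, 0.48, -0.9, 2.3, 1.43, 0.25, -2.68]]
(0.035, 0.02) -15 [[-0.73, -0.0, -0.01, 2.22, 0.23, 0.45, -1.97], [-0.97, 0.13, 0.24, 2.32, 0.3, 0.23, -2.05], None]
(0.035, 0.02) 15 [[-0.83, 0.06, 0.44, 2.17, -0.58, 0.6, -0.49], [-0.74, 0.2, 0.36, 2.24, -0.89, 0.47, -0.16], [-0.34, 0.35, -0.09, 2.26, -1.11, 0.28, 0.11]]
```

Run:
```python
from h import *
from scipy.spatial.transform import Rotation as Ro
s=env.sense();p=np.array(s["ee_pos"]);R=np.array(s["tcp_rot"])
Z=Ro.from_euler("z",15,degrees=True).as_matrix()
pt=np.array([.512,.353,0])+Z@(p-np.array([.482,.339,0]))
env.movel(pt,Z@R,rate=.06)
env.movel(pt-[0,0,.10],rate=.1)
env.movel(pt-[0,0,.146],rate=.06); env.pause(.2)
s=env.sense();f0=s["wrist_force"][2];print(s["ee_pos"],s["wrist_force"],s["t"],s["joint_positions"])
for i in range(1,9):
    env.movel(pt-[0,0,.146+.002*i],rate=.02); env.pause(.05); f=env.sense()["wrist_force"][2]; print(i,round(f,2))
    if f-f0>2.5: break
s=env.sense();print(s["ee_pos"],s["wrist_force"],s["moment"],s["t"])
p,d=viewer.read_camera("side"); cv2.imwrite("pics/side4.png",p[:,:,::-1])
for k in ["measure_mouth","measure"]: print(k,[(np.round(x["at"],3).tolist(),round(x["score"],2)) for x in tip_of("side",k)[:1]])
```

```text
[0.46893872 0.27548823 0.08569818] [ 0.45815397  0.40844986 -5.65546422] 16.9917 [-0.5554146   0.3197229   0.166421    2.28693889 -1.21079556  0.3635911
  0.19485666]
1 -5.95
2 -4.73
3 -4.72
4 -0.61
[0.46903774 0.27542334 0.07758855] [ 0.56178849 -1.63727038 -0.61123218] [-0.80194378  0.50665791  0.04017349] 18.1917
measure_mouth [([0.509, 0.352, 0.206], 0.82)]
measure [([0.444, 0.015, 0.028], 0.39)]
```

View pics/side4.png

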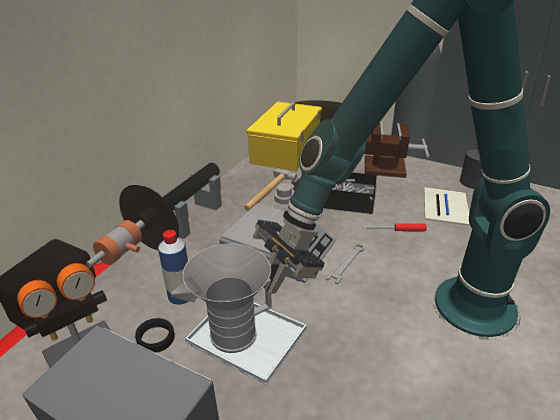

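The measure stands inside the tray at about (232,325), clear of all its walls, with the load taken off the wrist. I'll release and back out along the lean.

Run:
```python
from h import *
effector.release(); env.pause(.2)
s=env.sense();R=np.array(s["tcp_rot"]);p=np.array(s["ee_pos"]);print(s["wrist_force"],s["gripper_width"])
env.movel(p-.11*R[:,2],rate=.12)
s=env.sense();print(s["ee_pos"],s["wrist_force"],s["t"])
effector.grasp(20)
env.movel(np.array(s["ee_pos"])+[-.02,-.03,.10],rate=.2)
Rk=Rlean(np.radians(-2.5),np.radians(5))
try: env.reach([.41,.0,.20],Rk)
except env.PlanningError as e: print(e)
s=env.sense();print(s["ee_pos"],s["joint_positions"],s["wrist_force"],s["t"],s["gripper_width"])
for c in ["side","scene","wrist"]:
    p,d=viewer.read_camera(c); cv2.imwrite(f"pics/{c}5.png",p[:,:,::-1])
    for k in ["measure_mouth","measure","key_unit_top","key_zero_top","key_power_top","scale"]: print(c,k,[(np.round(x["at"],3).tolist(),round(x["score"],2)) for x in tip_of(c,k)[:2]])
a=cv2.imread("pics/side5.png");b=cv2.imread("pics/wrist5.png")
f=lambda x:cv2.resize(x,(400,300));cv2.imwrite("pics/m5.png",np.hstack([f(a),f(b)]))
```

```text
[-0.11071911 -0.00056978 -0.05140451] 0.09225038717953407
[0.44297075 0.23046861 0.17391321] [-0.22653841  0.28170528 -0.51220561] 20.8
[0.40964509 0.00043962 0.19924672] [-0.23908124 -0.01613194  0.14579426  2.21504842  0.01822337  0.85761899
 -1.71749952] [-0.70206468 -0.10733961 -1.00871631] 23.9417 0.0003756024007520246
side measure_mouth [([0.514, 0.352, 0.208], 0.69)]
side measure [([0.517, 0.354, 0.004], 0.92), ([0.67, 0.447, -0.004], 0.51)]
side key_unit_top [([0.449, 0.013, 0.028], 0.37)]
side key_zero_top [([0.518, 0.352, 0.004], 0.75), ([0.441, -0.05, 0.036], 0.39)]
side key_power_top [([0.449, 0.082, 0.034], 0.57)]
side scale [([0.6, 0.009, -0.001], 0.75)]
scene measure_mouth [([0.513, 0.352, 0.2], 0.82), ([0.447, 0.078, 0.034], 0.47)]
scene measure [([0.508, 0.358, 0.004], 0.89), ([0.462, 0.266, 0.091], 0.72)]
scene key_unit_top [([0.446, 0.012, 0.032], 0.58), ([0.467, -0.345, 0.002], 0.16)]
scene key_zero_top [([0.446, -0.045, 0.03], 0.61)]
scene key_power_top [([0.445, 0.074, 0.032], 0.45)]
scene scale [([0.604, 0.011, -0.001], 0.56)]
wrist measure_mouth []
wrist measure [([0.509, 0.35, 0.003], 0.71), ([0.462, 0.263, 0.089], 0.64)]
wrist key_unit_top [([0.443, 0.013, 0.033], 0.47)]
wrist key_zero_top [([0.442, -0.048, 0.038], 0.61)]
wrist key_power_top [([0.466, -0.342, -0.001], 0.73), ([0.44, 0.075, 0.035], 0.64)]
wrist scale [([0.603, 0.009, -0.003], 0.57)]
```

View pics/m5.png

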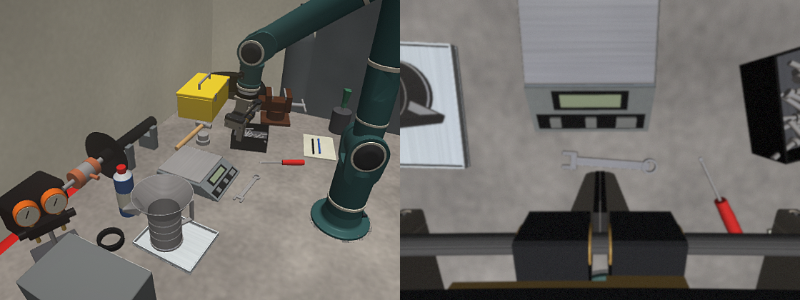

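The measure stands upright in the tray at (0.512, 0.353), the platform is clear and the keys are located consistently. I'll press the unit key first.

```bash
cat >> h.py <<'E'
SY=np.radians(-1.4); A=np.radians(29); TL=np.radians(10)
hx=np.array([np.cos(SY),np.sin(SY),0]); N=-np.sin(A)*hx+np.array([0,0,np.cos(A)]); U=np.cos(A)*hx+np.array([0,0,np.sin(A)])
def press(key):
    R=Rlean(SY,TL); b=np.array(key)-.006*U+.0033*N     # finger's upslope edge lands 3 mm above cap centre
    env.reach(b+.04*N,R); env.movel(b+.008*N,rate=.08); env.pause(.15)
    f0=np.array(env.sense()["wrist_force"]); tr=[]; ok=False
    for d in np.arange(.005,-.0131,-.001):
        env.movel(b+d*N,rate=.02); env.pause(.03); s=env.sense()
        f=(np.array(s["wrist_force"])-f0)@N; tr.append((round(d*1e3),round(f,1),round(float((np.array(s["ee_pos"])-b)@N)*1e3,1)))
        if f>10: ok=True; break
    env.pause(.2); env.movel(b+.03*N,rate=.08)
    print(ok,tr,env.sense()["t"]); return ok
E
python3 - <<'E'
from h import *
press([.4455,.0136,.0325])
E
```

```text
False [(5, np.float64(-0.3), 5.0), (4, np.float64(-1.1), 4.0), (3, np.float64(-0.6), 3.0), (2, np.float64(0.3), 2.0), (1, np.float64(1.6), 1.0), (0, np.float64(-0.4), -0.0), (-1, np.float64(1.1), -1.0), (-2, np.float64(-0.6), -2.0), (-3, np.float64(-0.1), -3.0), (-4, np.float64(0.1), -4.0), (-5, np.float64(0.2), -5.0), (-6, np.float64(0.0), -6.0), (-7, np.float64(0.1), -7.0), (-8, np.float64(0.3), -8.0), (-9, np.float64(0.5), -9.0), (-10, np.float64(0.1), -10.0), (-11, np.float64(0.4), -11.0), (-12, np.float64(-0.7), -12.0), (-13, np.float64(0.6), -13.0)] 32.6083
```

No contact was felt. Before pressing again I'll check the panel heights in the depth clouds and look at the tip.

Run:
```python
from h import *
for c in ["side","scene"]:
    P=np.load(f"pics/{c}.npy")
    for y in (.0136,-.048,-.018):
        print(c,y,[(x,[round(v,4) for v in (np.median(P[m][:,2]),)]) for x in np.arange(.41,.50,.01) if (m:=(abs(P[...,1]-y)<.008)&(abs(P[...,0]-x)<.005)).sum()>2])
s=env.sense(); print(s["ee_pos"],s["gripper_width"],s["t"])
p,d=viewer.read_camera("side"); a=cv2.resize(p[180:300,210:370,::-1],(640,480),interpolation=cv2.INTER_CUBIC); cv2.imwrite("pics/side6.png",a)
for c in ["side","wrist"]:
    viewer.read_camera(c); print(c,[(np.round(x["at"],3).tolist(),round(x["score"],2)) for x in tip_of(c,"key_unit_top")[:2]])
```

```text
side 0.0136 [(np.float64(0.41), [np.float64(0.638)]), (np.float64(0.42), [np.float64(0.6311)]), (np.float64(0.43), [np.float64(0.6258)]), (np.float64(0.44), [np.float64(0.6204)]), (np.float64(0.45), [np.float64(0.6177)]), (np.float64(0.46), [np.float64(0.6136)]), (np.float64(0.47000000000000003), [np.float64(0.6058)]), (np.float64(0.48000000000000004), [np.float64(0.602)]), (np.float64(0.49000000000000005), [np.float64(0.1719)]), (np.float64(0.5), [np.float64(0.2676)])]
side -0.048 [(np.float64(0.41), [np.float64(-0.0001)]), (np.float64(0.42), [np.float64(0.001)]), (np.float64(0.43), [np.float64(0.019)]), (np.float64(0.44), [np.float64(0.0329)]), (np.float64(0.45), [np.float64(0.0354)]), (np.float64(0.46), [np.float64(0.0347)]), (np.float64(0.47000000000000003), [np.float64(0.0421)]), (np.float64(0.48000000000000004), [np.float64(0.0471)]), (np.float64(0.49000000000000005), [np.float64(0.0529)]), (np.float64(0.5), [np.float64(0.0554)])]
side -0.018 [(np.float64(0.41), [np.float64(0.0004)]), (np.float64(0.42), [np.float64(0.0012)]), (np.float64(0.43), [np.float64(0.0142)]), (np.float6
[... 1034 characters left out ...]
), [np.float64(0.6351)]), (np.float64(0.49000000000000005), [np.float64(0.6375)]), (np.float64(0.5), [np.float64(0.6371)])]
scene -0.018 [(np.float64(0.41), [np.float64(-0.001)]), (np.float64(0.43), [np.float64(0.0166)]), (np.float64(0.44), [np.float64(0.0238)]), (np.float64(0.45), [np.float64(0.0282)]), (np.float64(0.46), [np.float64(0.0326)]), (np.float64(0.47000000000000003), [np.float64(0.0398)]), (np.float64(0.48000000000000004), [np.float64(0.0469)]), (np.float64(0.49000000000000005), [np.float64(0.0526)]), (np.float64(0.5), [np.float64(0.0543)])]
[0.42433526 0.01422503 0.05880619] 0.00045658191868526215 32.6083
side [([0.446, 0.013, 0.029], 0.36)]
wrist [([0.442, 0.014, 0.033], 0.63)]
```

View pics/side6.png

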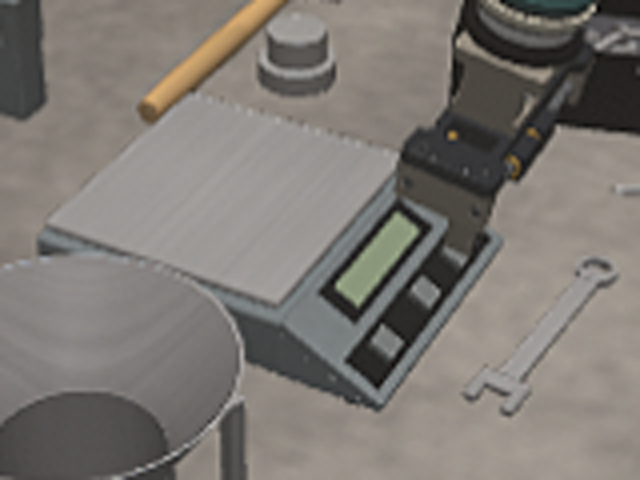

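Run:
```python
from h import *
def cloud(c):
    p,d=viewer.read_camera(c);i=viewer.camera_info(c)
    v,u=np.mgrid[:420,:560];uv=np.stack([u,v],-1).reshape(-1,1,2).astype(float)
    n=cv2.undistortPoints(uv,np.array(i["intrinsics"]),np.array(i["dist_coeffs"])).reshape(-1,2);z=d.reshape(-1)
    P=np.c_[n[:,0]*z,-n[:,1]*z,-z]@np.array(i["rotation"]).T+i["eye"]; return P[z>0]
s=env.sense();R=np.array(s["tcp_rot"]);t=np.array(s["ee_pos"]);print(t,np.round(R,2).tolist())
for c in ["side","scene"]:
    L=(cloud(c)-t)@R; 
    for a in np.arange(-.03,.021,.004):
        m=(abs(L[:,0])<.03)&(abs(L[:,1])<.04)&(abs(L[:,2]-a)<.002)
        if m.sum(): print(c,round(a*1e3),m.sum(),np.round(L[m].min(0)*1e3,0),np.round(L[m].max(0)*1e3,0))
```

```text
[0.42398028 0.01404511 0.05831677] [[0.98, -0.02, 0.17], [-0.02, -1.0, -0.0], [0.17, 0.0, -0.98]]
side -30 9 [ -9. -14. -32.] [  9.  10. -29.]
side -26 7 [ -9. -12. -28.] [  8.   5. -26.]
side -22 4 [-10.  -8. -24.] [  8.  -1. -21.]
scene -30 17 [ -4. -13. -32.] [ 13.  14. -28.]
scene -26 9 [ -8. -11. -28.] [ 12.  13. -24.]
scene -22 10 [  9.  -9. -24.] [ 13.  10. -20.]
```

The depth cloud shows the shut fingertips end about 20 mm behind the reported TCP, which explains the missing contact. I'll correct for that and press again.

```bash
cat >> h.py <<'E'
def press2(key,TIP=.020):
    R=Rlean(SY,TL); b=np.array(key)-.006*U+.0033*N+TIP*R[:,2]
    if np.linalg.norm(np.array(env.sense()["ee_pos"])-(b+.02*N))>.03: env.movel(b+.025*N,R,rate=.15)
    env.movel(b+.004*N,R,rate=.1); env.pause(.1)
    f0=np.mean([np.array(env.sense()["wrist_force"])],axis=0); tr=[]; ok=False; d=.004
    while d>-.013:
        d-=.001 if tr and tr[-1][1]>1.2 else .0015
        env.movel(b+d*N,rate=.03); f=float((np.array(env.sense()["wrist_force"])-f0)@N); tr.append((round(d*1e3,1),round(f,1)))
        if f>9: ok=True; break
    env.pause(.15); print("hold",(np.array(env.sense()["wrist_force"])-f0)@N)
    env.movel(b+.025*N,rate=.12)
    print(ok,tr,env.sense()["t"]); return ok
E
python3 - <<'E'
from h import *
press2([.4455,.0136,.0325])
E
```

```text
hold 8.520012210650266
True [(2.5, 0.4), (1.0, -0.4), (-0.5, 1.6), (-1.5, 1.8), (-2.5, 2.4), (-3.5, 3.4), (-4.5, 4.3), (-5.5, 9.3)] 36.2083
```

This is a clear full press: the spring ramps from 1.6 to 4.3 N over about 5 mm, then a hard stop at 9 N. The zero key is next.

Run:
```python
from h import *
ok=press2([.4425,-.048,.033])
env.movel(np.array(env.sense()["ee_pos"])+[-.01,0,.10],rate=.2)
p,d=viewer.read_camera("side"); cv2.imwrite("pics/side7.png",p[:,:,::-1])
print([(np.round(x["at"],3).tolist(),round(x["score"],2)) for k in ["measure_mouth","measure"] for x in tip_of("side",k)[:1]],env.sense()["t"])
```

```text
hold 13.147317868440414
True [(2.5, 0.0), (1.0, 1.1), (-0.5, 2.7), (-1.5, 2.1), (-2.5, 3.9), (-3.5, 4.1), (-4.5, 5.0), (-5.5, 5.4), (-6.5, 14.6)] 40.0333
[([0.51, 0.35, 0.205], 0.77), ([0.515, 0.352, 0.007], 0.74)] 40.8333
```

View pics/side7.png

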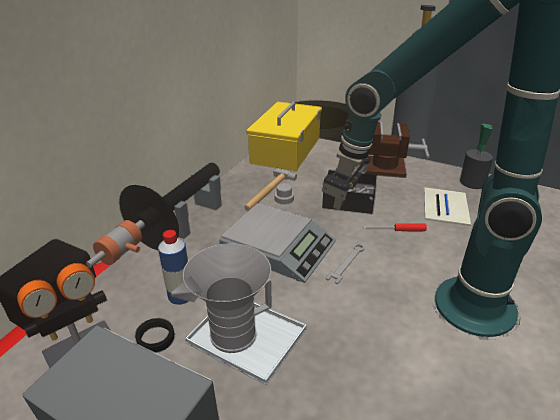

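The measure stands upright in the tray at (232,320), the scale platform at (275,225) is clear, the bystanders haven't moved and the gripper is clear of everything. I'll hand the job in.

```bash
python3 -c "
from station import *
print(workorder.finish_job())"
```

```text
the job is handed in; nothing more can be done
None
```

I handed the job in at about 41 s: the measure stands upright in the drip tray, and the unit key and then the zero key were pressed to their stops and let up; a first try at the unit key touched nothing.

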